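# Fasten an access cover and hold it down for the screws

## Task

Take the wing-head quarter-turn fastener out of the kit tray, put it into the slotted hole of the access cover until its flange sits down, turn it a quarter turn clockwise so that the slot in its wing lines up with the two lock marks on the cover, and let go of it. Then push the free end of the cover, where the two empty screw holes are, down flat against the frame with the fingertips and keep it pressed there with steady hand pressure, not with full weight, so that the screws can be driven: finish while still holding it down. Leave the push rivet, the bolt, the screwdriver and the dish of screws where they are.

Things in the scene. Friction and masses are not known exactly. Their poses are not given: they have to be found in the camera images.
- fastener: Wing-head quarter-turn fastener, 20 to 42 g, standing upright in one of the tray's three pockets (which one varies). Origin: centre of the underside of its round flange (40 mm across, 3 mm thick), which rests on the tray's top; z up, x along the wing. A half turn about z looks and works the same.
- wing (a point): Middle of the top of the fastener's wing, 21.5 mm above its origin. The wing is a plain grey upright bar on the flange, 34 mm long (fastener x), 10 mm thick (y), 18.5 mm high above the flange, with a black slot along its top. It is the part to grip, across its 10 mm.
- pin (a point): Middle of the round steel cross pin under the fastener, 14.5 mm below its origin: 8 mm thick, 28 mm long with round ends, parallel to the wing (fastener x). The shank between flange and pin is round, 14 mm thick, tapered at its foot. The pin's lowest point, and the fastener's, is 18.5 mm below the origin.
- seat (a point): Centre of the slotted hole at the height of the cover's top when flat, 64 mm above the bench, fixed to the frame. Axes: z up, y along the cover away from its screw end, x across. Fully in, the fastener's origin is here, up to 1.5 mm higher. The hole in the 4 mm cover is 33 mm (y) by 19 mm (x), a dark slot seen from above.
- keyhole (a point): Top of the frame's 4 mm skin under the same hole, 4 mm below seat, same axes. Its hole lets the pin down only with the wing along y: 32 mm (y) by 12 mm (x), with a 17.5 mm square middle for the shank. Fully in, the fastener turns easily, but only clockwise seen from above; 90 degrees on it is locked in (pin under the skin), stops block it about 10 degrees further on.
- mark (a point): One of the two lock marks: short black lines on the cover's top, 9 x 2.5 mm, 26 mm to the +x and -x side of the slotted hole's centre and pointing at it. The fastener is locked when its wing lies along the line through both marks (seat's x).
- press (a point): Where to push: point on the cover's top face, on its middle line near its free end, between the two empty screw holes (40 mm to either side and 12 mm further out). 196 mm from the slotted hole's centre towards -y of seat. Moves with the cover; when flat it is at the height of seat.
- cover (a joint): How far the cover stands off, rad. It is an aluminium sheet 246 x 120 x 4 mm that rocks about the line across it through the slotted hole. 0: flat on the frame. Its springy foam seal keeps it at about 0.05, the press point then being about 10 mm up; pushing that point down takes a force that grows to about 9 N when flat, where it stops hard.
- frame: Cream-primed sheet-metal body section under the cover, fixed: 230 mm (x) by 350 mm (y), flat top 60 mm above the bench. Flanges at its long sides 18 mm up. Origin: on the bench under its middle. The slotted hole is at (0, 95) mm; the cover spans x = -60 to 60, y = -127 to 119 mm. Two lugs at x = -36 and 36, y = 114 to 128 mm stand 2.5 mm above the cover.
- tray: Black kit tray, fixed, 246 mm (x) by 90 mm (y), top face 45 mm above the bench. Origin: on the bench under its middle. Three open square pockets 32 mm wide at x = -75, 0 and 75 mm; in each one part hangs by its flange, free to lift straight out.
- push_rivet: Bystander in a tray pocket: grey push rivet with a low domed round head 40 mm across and 6.5 mm high, no wing. Origin: centre of the head's underside. Leave it.
- bolt: Bystander in a tray pocket: steel bolt with a 40 mm washer and a small hexagon head, 8 mm high in all. Origin: centre of the washer's underside. Leave it.
- screwdriver: Bystander lying on the bench beyond the frame: screwdriver 200 mm long with a black handle. Leave it.
- dish: Bystander on the bench beyond the tray: round steel dish 92 mm across and 20 mm high with the cover's screws. Origin: centre of its underside. Leave it.
Things that resemble listed ones, but are neither listed nor needed, are in the scene too. Leave any orange or pink look-alike of the fastener alone.

How it is judged:
By the outcome, as a careful person would: the job done as asked, in the order asked, and still so for the second after the job is handed in, while the arm keeps its last pose, push and grip.
It also fails if it takes over 48 s, if anything falls off the work surface, if the arm or the gripper's body presses on something with over 40 N, if the wrist force passes 120 N, or if a joint passes its speed limit or range.

## Robot

A 6-joint arm with a two-finger parallel gripper is mounted at the origin on the work surface. World frame = base frame: x ahead of the robot, y to its left, z up, the work surface at z = 0. Lengths are in m, angles in rad, forces in N, time in s.
With the tool pointing down it reaches from about 0.35 to 0.775 m from the base axis. Payload 5.5 kg.
Tool frame: the origin (TCP) lies at the very end of the fingers, on their centre line; the grasp point (between the pads) lies 19 mm behind it; z points along the fingers, y is the line along which they close (so a half turn about z gives the same grasp; the last joint's range is limited). The gripper opens to 85 mm and grips with 20 to 120 N. Pads are 22 mm wide; open, the fingers measure 114 mm over their backs; the gripper's body (76 mm by 85 mm) begins 54 mm behind the grasp point. The pads swing forward as they close: fully open they stand 13 mm farther back than shut.
Start: joints at [1.023, 0.313, 0.046, 1.304, 0, 1.431], TCP at [0.228, 0.528, 0.231] pointing down, gripper open.
Joint ranges: [-2.76, 2.76], [-0.86, 1.69], [-1.03, 1.26], [-2.2, 2.34], [-1.47, 1.5], [-3.14, 3.14]. Speed limits (rad/s): [2.57, 2.57, 3.14, 3.14, 3.14, 3.14].

## Interface

Orientations are given as a unit quaternion [w, x, y, z].
In Python, from workcell import get_state, read_camera, calibration, hand_in gives the robot as it stands.
- The arm moves only by the tool drive_tool, never from a script. Its argument "deltas" is a list that holds one entry, the list of rows, each a list of 7 numbers: the closure in counts, from 0 (fully open) to 255 (shut), then the shift along the tool's x, y, z in m, then the turn, a rotation vector about the tool's x, y, z in degrees. A call has 1 to 12 rows; each row is the pose to reach, as a shift and turn from the pose commanded when the call began, along the tool's axes at that moment; what a row does not reach only later rows make up. A row lasts 1/8 s, in which the tool goes at most 62.5 mm and 10.7 degrees, less where a joint would pass 70% of its speed; a pose out of reach is approached as far as the arm can. A call with a gripper value outside its range is refused whole. The fingers move at their own pace and stop on an object; "newtons" is the grip in N (left out, the last holds). Time passes only in rows, so rows that repeat a pose let the fingers close. It gives the time, the measured TCP pose, the force, the opening and the grip force at its end, in the units of the state.
- get_state(): the state, without advancing time (a new reading comes with each control period).
- read_camera(name): name is "scene" or "top"; returns (picture, depth): 384x512x3 uint8, red, green, blue; 384x512 float32, m along the optical axis (not along the pixel's ray), 0 where there is no reading.
- calibration(name): a dict with "mtx" (3x3 intrinsics, pixels), "k1" (the pictures are not rectified: a ray, as slopes to the right and down, at radius r is drawn at 1 + k1 r^2 times it, then the intrinsics apply), "world_from_camera" (4x4, takes a point from camera to world coordinates). Camera axes: x right, y up, looking along -z (the intrinsics and any distortion apply to the point x, -y, -z); pixel columns grow to the right and rows downward; lengths in m; the calibration is good to about 2 mm. A picture is of the moment at which its call begins. calibration takes no time and is no camera call.
- hand_in(): hands the job in; it is judged then, once.
The state is a dict: "clock": time; "joint_pos": joint angles; "qvel": joint speeds; "tau": joint torques, N m; "tcp_pos": TCP position; "orientation": TCP orientation; "wrist_force": force on the tool from outside, world axes, zero at the start; "ft_torque": the same for the moment, N m; "finger_gap": finger opening in m; "grip_force": force on a finger pad.
Only numpy, scipy, OpenCV 4.12 (cv2) and the standard library are available. Lean on these libraries where they do the work, as an engineer would, in place of code of your own. Each camera call takes 0.05 s, during which the arm holds its last target. There are 200 camera calls.

## Working session

There is one attempt and no reset: what is moved stays moved. The work goes in short steps, Python scripts to look and compute and a tool call to move; the robot and the scene stay as the last step left them, time stands still between calls to the robot, and variables do not carry over. Pictures are saved under pics/ and viewed, at most 10 in all, crops included, and the job is handed in when it is done.

Besides the shell and the picture viewer there is one more tool, called as name(argument=value, ...) on one line, values as JSON. drive_tool: Moves the arm, as the interface text tells. Its arguments: {"type":"object","properties":{"deltas":{"type":"array","items":{"type":"array","items":{"type":"array","items":{"type":"number"}}}},"newtons":{"type":"number"}},"required":["deltas"]}

```bash
mkdir -p pics
cat > h.py <<'E'
import numpy as np, cv2
from workcell import get_state, read_camera, calibration, hand_in
def snap(n):
    p,d=read_camera(n); np.savez(f'/tmp/{n}.npz',p=p,d=d); return p,d
def ray(n,u,v):
    c=calibration(n);K=np.array(c['mtx'],float)
    s=cv2.undistortPoints(np.array([[[u,v]]],float),K,np.array([c['k1'],0,0,0.]))[0,0]
    T=np.array(c['world_from_camera']); return T[:3,3],T[:3,:3]@np.array([s[0],-s[1],-1.])
def atz(n,u,v,z):
    o,d=ray(n,u,v); return o+d*(z-o[2])/d[2]
def atd(n,u,v,D):
    o,d=ray(n,u,v); return o+d*D
def proj(n,P):
    c=calibration(n);T=np.linalg.inv(np.array(c['world_from_camera']));q=T[:3,:3]@P+T[:3,3]
    x,y=q[0]/-q[2],-q[1]/-q[2];k=1+c['k1']*(x*x+y*y);r=np.array(c['mtx'])@[x*k,y*k,1];return r[:2]
E
python3 - <<'E'
from h import *
for n in('scene','top'):
    p,d=snap(n); cv2.imwrite(f'pics/{n}0.png',cv2.resize(p[:,:,::-1],(800,600),interpolation=cv2.INTER_CUBIC))
    print(calibration(n))
print(get_state())
E
```

```text
{'mtx': array([[424.09925164,   0.        , 257.43358051],
       [  0.        , 424.09925164, 191.27152866],
       [  0.        ,   0.        ,   1.        ]]), 'k1': -0.06232046151709876, 'world_from_camera': array([[-1.36408508e-01, -8.35623418e-01,  5.32096064e-01,
         1.09568996e+00],
       [ 9.90652601e-01, -1.14856313e-01,  7.35897533e-02,
         1.25986975e-01],
       [-3.78729108e-04,  5.37160618e-01,  8.43479891e-01,
         8.33518074e-01],
       [ 0.00000000e+00,  0.00000000e+00,  0.00000000e+00,
         1.00000000e+00]])}
{'mtx': array([[408.41627599,   0.        , 258.83890819],
       [  0.        , 408.41627599, 193.84211642],
       [  0.        ,   0.        ,   1.        ]]), 'k1': -0.09397032108683298, 'world_from_camera': array([[-0.01158045,  0.99771138, -0.06661758,  0.54551583],
       [-0.99993039, -0.01140408,  0.00302724,  0.04560442],
       [ 0.00226059,  0.066648  ,  0.99777399,  0.96888622],
       [ 0.        ,  0.        ,  0.        ,  1.        ]])}
{'clock': 0.1, 'joint_pos': array([1.02337754e+00, 3.13908421e-01, 4.51091296e-02, 1.30361921e+00,
       4.96357298e-06, 1.43118756e+00]), 'qvel': array([ 0.00151565, -0.00048165,  0.00185056,  0.00119587, -0.00055184,
        0.00013001]), 'tau': array([ 3.55406315e-03, -4.81726134e+01,  2.99242812e+01,  1.27216868e-02,
       -5.10059203e-05,  1.03227882e-05]), 'tcp_pos': array([0.22781785, 0.52744755, 0.23051442]), 'orientation': array([-2.75509335e-04,  2.02494911e-01,  9.79282979e-01, -7.62865998e-04]), 'wrist_force': array([-0.76742475,  0.35067882,  0.05054208]), 'ft_torque': array([-0.02706299,  0.04130495, -0.00310498]), 'grip_force': 0.0, 'finger_gap': 0.08557450549081798}
```

View pics/top0.png

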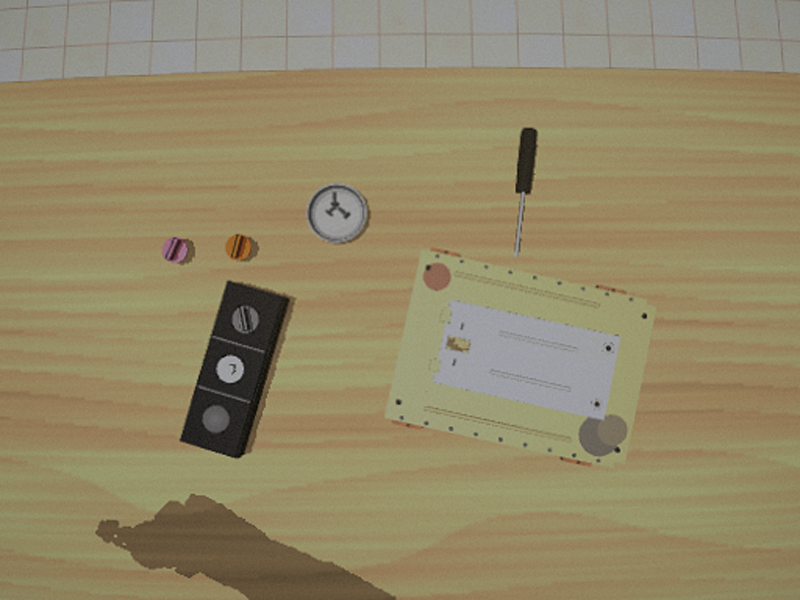

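View pics/scene0.png

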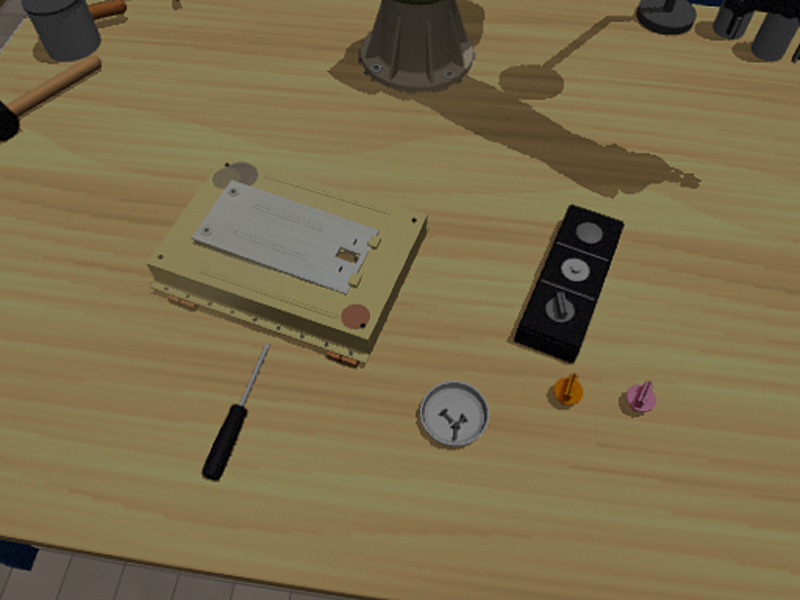

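The top view shows three winged parts: grey at (245,319) in the tray, orange at (239,247) and pink at (175,250) on the bench. The grey one fits, since it is upright in a tray pocket. The cover's slot is at (458,344), its screw holes at (608,348) and (597,404). I'll check both areas in an enlarged crop.

Run:
```python
from h import *
p=np.load('/tmp/top.npz')['p']
a=p[185:223,135:185]; b=p[195:255,265:345]
f=lambda im,s:cv2.resize(im[:,:,::-1],None,fx=s,fy=s,interpolation=cv2.INTER_CUBIC)
A=f(a,8);B=f(b,8) # A 400x304, B 640x480
q=np.load('/tmp/scene.npz')['p'];C=f(q[180:212,340:380],8) #320x256
im=np.zeros((560,800,3),np.uint8);im[:304,:400]=A;im[:256,420:740]=C
im[304:560,:512]=f(b[15:47,10:74],8) # origin u275 v210
im=im*1.0;im=np.clip(im*1.6,0,255).astype(np.uint8)
cv2.imwrite('pics/crop1.png',im)
```

```text
(no output)
```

View pics/crop1.png

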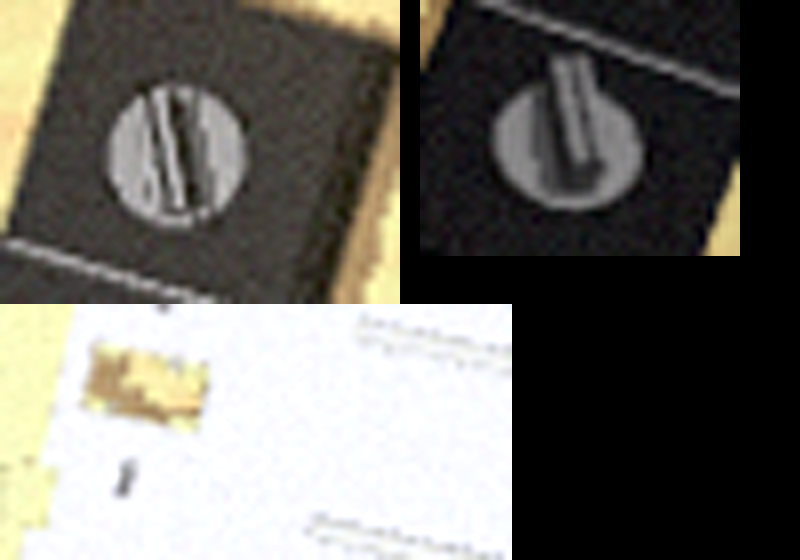

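Run:
```python
from h import *
z=np.load('/tmp/top.npz');p,d=z['p'],z['d']
print(np.round(d[195:213,147:168]*1000).astype(int))
# height map
def H(u,v): return atd('top',u,v,d[v,u])
W=[H(u,v) for v in range(190,218) for u in range(143,171) if d[v,u]>0]
W=np.array(W);w=W[(W[:,2]>.057)&(W[:,2]<.08)];f=W[(W[:,2]>.0465)&(W[:,2]<.052)]
print(len(w),w.mean(0),np.median(w[:,2]),len(f),f.mean(0))
e,V=np.linalg.eigh(np.cov(w[:,:2].T));print(e**.5,V[:,1],np.degrees(np.arctan2(V[1,1],V[0,1])))
def c(u0,u1,v0,v1,s):
    g=cv2.cvtColor(p[v0:v1,u0:u1],cv2.COLOR_RGB2GRAY).astype(float);lo,hi=np.percentile(g,[1,99]);g=np.clip((g-lo)/(hi-lo)*255,0,255).astype(np.uint8)
    return cv2.resize(g,None,fx=s,fy=s,interpolation=cv2.INTER_NEAREST)
im=np.zeros((600,800),np.uint8)
im[:300,:300]=c(144,169,191,216,12)
im[:300,320:770]=c(276,306,202,222,15)   # upper mark region + slot
im[300:600,320:770]=c(276,306,222,242,15)
im[310:430,:120]=c(384,394,218,228,12)
im[310:430,140:260]=c(377,387,253,263,12)
cv2.imwrite('pics/crop2.png',im)
```

```text
[[924 923 923 923 922 924 926 925 925 923 926 924 924 922 921 923 926 924
  924 921 924]
 [924 926 924 921 926 924 902 903 905 910 920 922 921 923 925 923 925 926
  922 927 921]
 [921 926 923 922 927 901 903 903 901 910 913 922 921 920 920 919 926 925
  925 921 924]
 [923 927 926 924 922 904 899 902 903 901 916 918 923 922 920 922 920 925
  921 924 923]
 [923 923 923 921 923 902 903 902 902 904 912 923 921 921 921 920 918 921
  964 927 921]
 [919 923 921 921 920 903 904 901 902 904 908 919 920 920 923 920 921 920
  965 923 920]
 [923 924 920 922 924 902 901 902 901 903 905 914 920 920 921 922 920 917
  923 922 923]
 [922 923 918 920 922 919 901 900 902 903 906 917 920 921 917 919 923 917
  921 923 922]
 [918 921 922 923 920 920 903 902 905 901 906 913 923 922 916 920 923 918
  920 926 924]
 [921 919 919 919 921 922 901 901 901 900 904 912 923 920 918 920 920 919
  919 920 922]
 [923 920 918 919 919 921 902 903 900 903 903 909 922 922 920 922 918 920
  919 925 923]
 [921 922 917 917 919 919 901 899 900 898 901 911 919 917 918 919 918 918
  922 922 927]
 [922 925 919 917 918 921 901 902 902 903 901 904 915 917 920 920 918 918
  919 921 924]
 [924 923 921 917 920 921 917 901 901 900 903 906 915 918 918 919 919 920
  926 925 922]
 [922 919 926 919 918 920 918 897 899 901 901 905 913 918 916 917 920 923
  923 926 924]
 [923 922 924 922 919 919 917 901 899 899 901 903 910 918 916 919 924 920
  921 924 922]
 [921 923 924   0 924 919 920 902 899 899 907 915 922 920 918 963 921 923
  921 922 923]
 [921 923 924 919 921 919 920 917 920 920 918 919 921 925 963 920 919 924
  920 921 923]]
86 [0.58698255 0.27376839 0.06618176] 0.06696246124377575 350 [0.58864084 0.27408299 0.04826551]
[0.00315117 0.01019597] [-0.98675987 -0.16218805] -170.66607856143006
```

View pics/crop2.png

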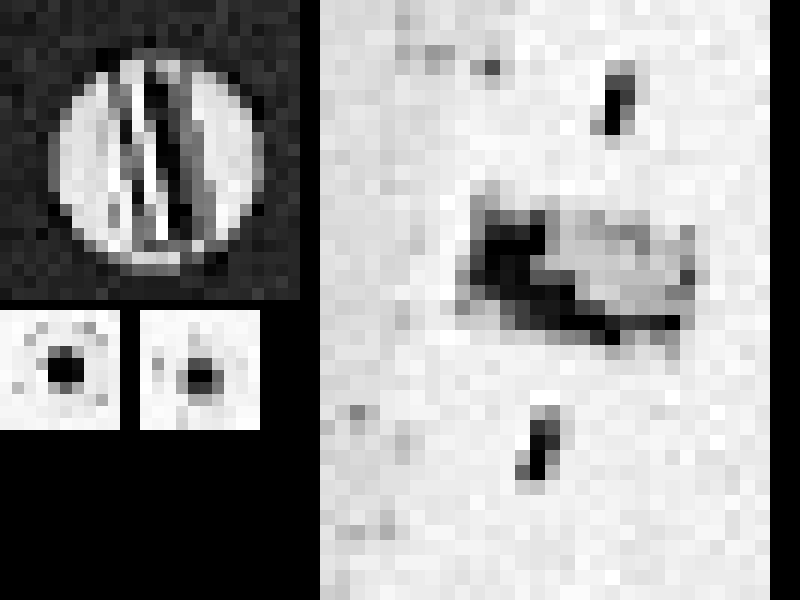

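The crop shows a grey wing with its black slot centred at about (154.5,203.6) px and the flange centred at (156.5,204). The marks are at (295.0,208.5) and (290.2,231.2), the screw holes at (389,222.5) and (381.7,257.8).

```bash
cat >> h.py <<'E'
def grasp_info():
    pass
E
python3 - <<'E'
from h import *
from scipy.optimize import least_squares
from scipy.spatial.transform import Rotation as R
z=np.load('/tmp/top.npz');p,d=z['p'],z['d']
W=np.array([atd('top',u,v,d[v,u]) for v in range(190,218) for u in range(143,171) if 0<d[v,u]<.906])
m=W.mean(0);e,V=np.linalg.eigh(np.cov(W[:,:2].T));print('wing depth',m,e**.5*12**.5,np.degrees(np.arctan2(V[1,1],V[0,1])))
print('slot',atz('top',154.4,203.6,.0665),'flange',atz('top',156.5,204,.048))
a,b=atz('top',153.8,198,.0665),atz('top',156,210,.0665);print('slot ang',np.degrees(np.arctan2(*(a-b)[1::-1])))
o=[((295.0,208.5),(26,0,.064)),((290.2,231.2),(-26,0,.064)),((389,222.5),(40,-208,.0743)),((381.7,257.8),(-40,-208,.0743))]
best=None
for s in (1,-1):
    pts=[(atz('top',*u,q[2])[:2],np.array(q[:2])*[s,1]/1000) for u,q in o]
    f=lambda t:np.concatenate([(t[:2]+R.from_euler('z',t[2]).as_matrix()[:2,:2]@l-w)*1000 for w,l in pts])
    for t0 in(0,1.5,3,-1.5):
        r=least_squares(f,[.5,0,t0])
        if best is None or r.cost<best.cost:best=r
t=best.x;print('seat',t[:2],np.degrees(t[2]),np.round(best.fun,1))
M=R.from_euler('z',t[2]).as_matrix()[:2,:2];print('press',t[:2]+M@[0,-.196],'frame',t[:2]+M@[0,-.095])
# slot centroid check
# scene camera check: flange ellipse centre, approx
print('scene flange',atz('scene',340+(147)/8-.5,180+(136)/8-.5,.048))
s=get_state();Q=s['orientation'];T=R.from_quat(Q[[1,2,3,0]]).as_matrix();print('tool axes cols\n',T.round(4))
print('yaw of closing axis',np.degrees(np.arctan2(T[1,1],T[0,1])))
E
```

```text
wing depth [0.58671432 0.274291   0.06719076] [0.01043356 0.03461833] -169.85507915342603
slot [0.58667512 0.27532649 0.0665    ] flange [0.58656102 0.27521178 0.048     ]
slot ang 10.716977430379584
seat [ 0.54731864 -0.03169274] -13.153567292894842 [ 0.2 -0.7 -0.4 -0.3  0.4  0.6 -0.2  0.4]
press [ 0.50271652 -0.22255041] frame [ 0.52570027 -0.12420029]
scene flange [0.5836821  0.27684515 0.048     ]
tool axes cols
 [[-9.180e-01  3.966e-01 -8.000e-04]
 [ 3.966e-01  9.180e-01 -1.400e-03]
 [ 2.000e-04 -1.600e-03 -1.000e+00]]
yaw of closing axis 66.63421743635341
```

```bash
cat >> h.py <<'E'
from scipy.spatial.transform import Rotation as R
def plan(x,y,z,psi):
    "tool-axis delta to TCP at x,y,z pointing down, closing axis at psi deg"
    s=get_state();Q=np.array(s['orientation']);T=R.from_quat(Q[[1,2,3,0]])
    p=np.radians(psi);Y=np.array([np.cos(p),np.sin(p),0]);Z=np.array([0,0,-1.]);G=R.from_matrix(np.c_[np.cross(Y,Z),Y,Z])
    print('d',T.inv().apply(np.array([x,y,z])-s['tcp_pos']).round(4),'rot',(T.inv()*G).as_rotvec(degrees=True).round(2))
    print('down in tool',T.inv().apply([0,0,-1.]).round(4),'tcp',s['tcp_pos'].round(4),'F',s['wrist_force'].round(2),'gap',s['finger_gap'],'grip',s['grip_force'],'t',s['clock'],'q',s['joint_pos'].round(2))
E
python3 -c "
from h import *
plan(.5865,.2748,.14,100.3)"
```

```text
d [-0.4295 -0.0895  0.0906] rot [ -0.09  -0.04 -33.67]
down in tool [-2.0e-04  1.6e-03  1.0e+00] tcp [0.2278 0.5274 0.2305] F [-0.77  0.35  0.05] gap 0.08557450549081798 grip 0.0 t 0.1 q [1.02 0.31 0.05 1.3  0.   1.43]
```

drive_tool(deltas=[[[0,-0.06,-0.0125,0.0,0,0,-5],[0,-0.12,-0.025,0.0,0,0,-10],[0,-0.18,-0.0375,0.0,0,0,-15],[0,-0.24,-0.05,0.01,0,0,-20],[0,-0.3,-0.0625,0.03,0,0,-25],[0,-0.36,-0.075,0.06,-0.1,0,-30],[0,-0.42,-0.0875,0.085,-0.1,0,-33.7],[0,-0.4295,-0.0895,0.0906,-0.1,0,-33.7],[0,-0.4295,-0.0895,0.0906,-0.1,0,-33.7],[0,-0.4295,-0.0895,0.0906,-0.1,0,-33.7],[0,-0.4295,-0.0895,0.0906,-0.1,0,-33.7]]])

```text
clock: 1.48
tcp_pos: [0.5861, 0.2769, 0.1419]
orientation: [0.001, -0.091, 0.996, 0.001]
wrist_force: [-0.1, -0.6, -0.9]
finger_gap: 0.0855
grip_force: 0.0
```

Run:
```python
from h import *
plan(.5865,.2748,.0495,100.3)
p,d=snap('scene')
cv2.imwrite('pics/app.png',cv2.resize(p[130:230,300:420,::-1],(720,600),interpolation=cv2.INTER_CUBIC))
```

```text
d [ 0.0001 -0.0023  0.0924] rot [0.12 0.11 0.15]
down in tool [ 0.0018 -0.0021  1.    ] tcp [0.5861 0.2769 0.1419] F [-0.14 -0.61 -0.86] gap 0.08545647795066626 grip 0.0 t 1.475 q [0.32 0.49 0.09 1.17 0.   0.13]
```

View pics/app.png

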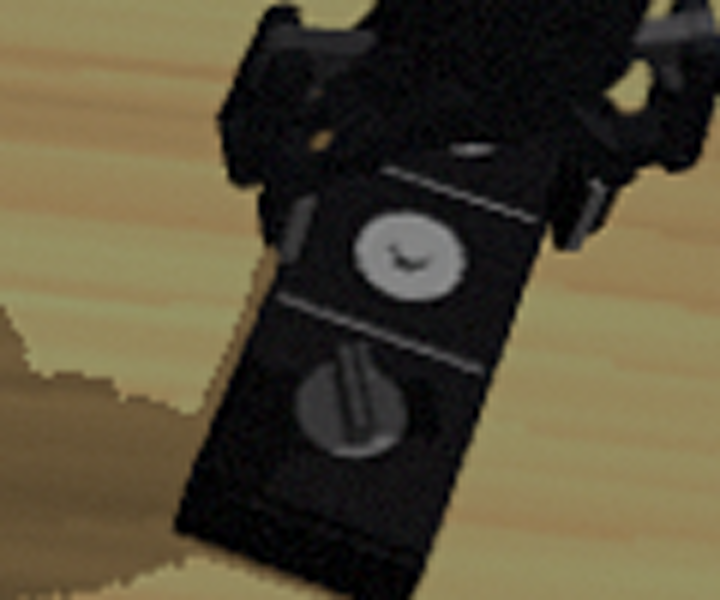

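The fingers straddle the wing, which is at about (350,390) in the crop, and the closing axis runs across it. I'll descend and grip.

drive_tool(deltas=[[[0,0,-0.002,0.03,0.1,0.1,0.1],[0,0,-0.0023,0.06,0.1,0.1,0.1],[0,0,-0.0023,0.08,0.1,0.1,0.1],[0,0,-0.0023,0.0915,0.1,0.1,0.1],[0,0,-0.0023,0.0915,0.1,0.1,0.1],[0,0,-0.0023,0.0915,0.1,0.1,0.1],[0,0,-0.0023,0.0915,0.1,0.1,0.1]]], newtons=40)

```text
clock: 2.4
tcp_pos: [0.5881, 0.2736, 0.0504]
orientation: [0.0, -0.089, 0.996, 0.0]
wrist_force: [-0.3, 0.6, -1.0]
finger_gap: 0.0855
grip_force: 0.0
```

```bash
python3 -c "
from h import *
plan(.5865,.2748,.0500,100.3)"
```

```text
d [0.0013 0.0014 0.0004] rot [ 0.01  0.05 -0.06]
down in tool [ 8.e-04 -2.e-04  1.e+00] tcp [0.5881 0.2736 0.0504] F [-0.27  0.56 -0.98] gap 0.08554095384343599 grip 0.0 t 2.4 q [ 0.31  0.55 -0.04  0.98  0.    0.13]
```

drive_tool(deltas=[[[120,0.001,0.001,0,0,0,0],[255,0.001,0.001,0,0,0,0],[255,0.001,0.001,0,0,0,0],[255,0.001,0.001,0,0,0,0],[255,0.001,0.001,0,0,0,0],[255,0.001,0.001,0,0,0,0],[255,0.001,0.001,0,0,0,0],[255,0.001,0.001,0,0,0,0]]], newtons=40)

```text
clock: 3.4
tcp_pos: [0.5863, 0.2741, 0.0493]
orientation: [-0.0, -0.089, 0.996, -0.0]
wrist_force: [0.5, -0.3, 1.2]
finger_gap: 0.0088
grip_force: 41.3
```

```bash
python3 -c "
from h import *
plan(.5865,.2748,.0500,100.3);plan(.5473,-.0317,.13,166.85)"
```

```text
d [-0.0004  0.0006 -0.0007] rot [-0.   -0.05 -0.07]
down in tool [-9.e-04  0.e+00  1.e+00] tcp [0.5863 0.2741 0.0493] F [ 0.51 -0.3   1.17] gap 0.008814510450431069 grip 41.328030824661255 t 3.4 q [ 0.31  0.55 -0.04  0.97  0.    0.13]
d [ 0.0928 -0.294  -0.0806] rot [ 3.000e-02 -5.000e-02 -6.662e+01]
down in tool [-9.e-04  0.e+00  1.e+00] tcp [0.5863 0.2741 0.0493] F [ 0.51 -0.3   1.17] gap 0.008814510450431069 grip 41.328030824661255 t 3.4 q [ 0.31  0.55 -0.04  0.97  0.    0.13]
```

drive_tool(deltas=[[[255,0,0,-0.03,0,0,0],[255,0,0,-0.08,0,0,0],[255,0.005,-0.02,-0.0806,0,0,-5],[255,0.02,-0.065,-0.0806,0,0,-15],[255,0.035,-0.11,-0.0806,0,0,-25],[255,0.05,-0.155,-0.0806,0,0,-35],[255,0.065,-0.2,-0.0806,0,0,-45],[255,0.08,-0.245,-0.0806,0,0,-55],[255,0.09,-0.285,-0.0806,0,0,-63],[255,0.0928,-0.294,-0.0806,0,0,-66.6],[255,0.0928,-0.294,-0.0806,0,0,-66.6],[255,0.0928,-0.294,-0.0806,0,0,-66.6]]])

```text
clock: 4.9
tcp_pos: [0.547, -0.0312, 0.1298]
orientation: [-0.001, -0.621, 0.784, 0.001]
wrist_force: [0.2, -0.3, -0.7]
finger_gap: 0.0092
grip_force: 41.1
```

Run:
```python
from h import *
plan(.5473,-.0317,.0685,166.85)
A,d=snap('scene');B,d2=snap('top')
u,v=proj('scene',np.array([.5473,-.0317,.1])).round().astype(int);print(u,v)
a,b=u-50,v-50
print('scene crop origin',a,b)
im=np.hstack([cv2.resize(A[b:b+100,a:a+66,::-1],(396,600),interpolation=cv2.INTER_CUBIC),cv2.resize(B[180:280,255:321,::-1],(396,600),interpolation=cv2.INTER_CUBIC)])
im=np.hstack([cv2.resize(A[b:b+100,a:a+100,::-1],(600,600),interpolation=cv2.INTER_CUBIC)])
cv2.imwrite('pics/held.png',np.clip(im*1.5,0,255).astype(np.uint8))
```

```text
d [ 0.0004 -0.0005  0.0613] rot [ 0.09 -0.01 -0.05]
down in tool [-2.0e-04 -1.5e-03  1.0e+00] tcp [ 0.547  -0.0312  0.1298] F [ 0.15 -0.3  -0.74] gap 0.009181520623250792 grip 41.093902587890625 t 4.9 q [-0.2   0.31 -0.21  1.05 -0.   -1.54]
220 153
scene crop origin 170 103
```

View pics/held.png

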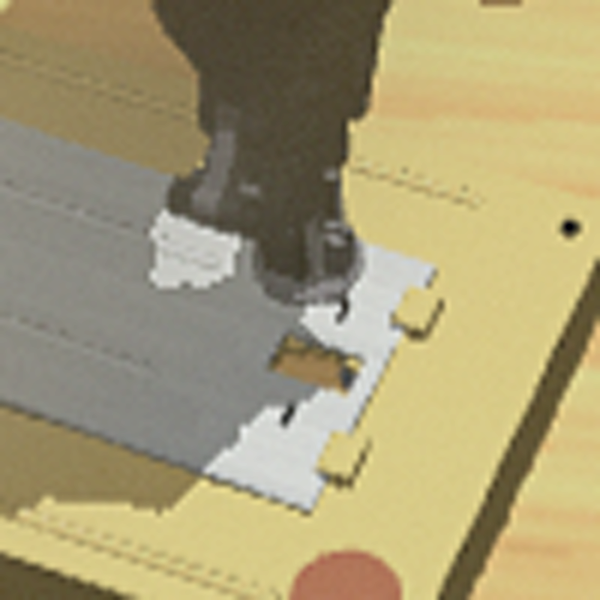

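The flange is held level at about (305,275) in the crop, above the slot at (315,362). I'll lower it close to the slot and compare with the predicted outlines.

drive_tool(deltas=[[[255,0.0003,-0.0005,0.02,0.1,0,0],[255,0.0003,-0.0005,0.039,0.1,0,0],[255,0.0003,-0.0005,0.039,0.1,0,0],[255,0.0003,-0.0005,0.039,0.1,0,0]]])

```text
clock: 5.5
tcp_pos: [0.5479, -0.0317, 0.0915]
orientation: [0.0, -0.622, 0.783, -0.001]
wrist_force: [0.2, 0.3, 0.7]
finger_gap: 0.0089
grip_force: 41.1
```

Run:
```python
from h import *
plan(.5473,-.0317,.0685,166.85)
A,d=snap('scene')
s=get_state();t=s['tcp_pos'];a,b,S=185,115,10
im=cv2.resize(A[b:b+60,a:a+75,::-1],None,fx=S,fy=S,interpolation=cv2.INTER_CUBIC);im=np.clip(im*1.6,0,255).astype(np.uint8)
def dr(P,c):
    q=np.array([((proj('scene',x)-[a,b]+.5)*S) for x in P]).round().astype(np.int32);cv2.polylines(im,[q],True,c,1)
th=np.linspace(0,2*np.pi,40)
for z in(-.0043,-.0013):dr([t+[.02*np.cos(k),.02*np.sin(k),z] for k in th],(0,0,255))
g=np.radians(-13.15);X=np.array([np.cos(g),np.sin(g),0]);Y=np.array([-X[1],X[0],0]);c=np.array([.5473,-.0317,.064])
dr([c+i*.0095*X+j*.0165*Y for i,j in((1,1),(1,-1),(-1,-1),(-1,1))],(255,0,0))
for e in(1,-1):dr([c+e*.0215*X,c+e*.0305*X],(0,200,0))
cv2.imwrite('pics/low.png',im)
```

```text
d [0.0001 0.0006 0.023 ] rot [-0.07 -0.03  0.02]
down in tool [-5.0e-04  1.2e-03  1.0e+00] tcp [ 0.5479 -0.0317  0.0915] F [0.19 0.26 0.74] gap 0.008884467782051323 grip 41.094045639038086 t 5.5 q [-0.2   0.34 -0.27  0.96 -0.   -1.55]
```

View pics/low.png

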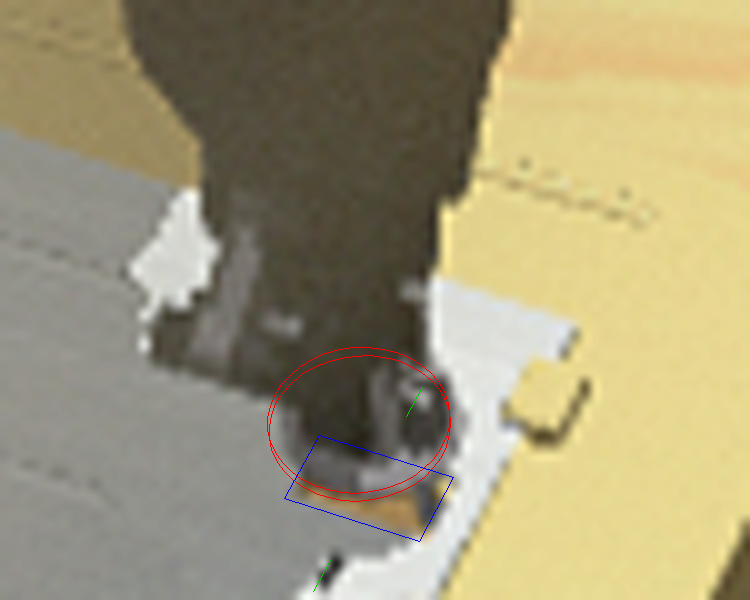

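Run:
```python
from h import *
from scipy import ndimage as N
g=np.radians(-13.15);X=np.array([np.cos(g),np.sin(g),0]);Y=np.array([-X[1],X[0],0]);c=np.array([.5473,-.0317,.064])
o=cv2.imread('pics/scene0.png').astype(float)
gray=o.mean(2)
for e in(1,-1):
    P=c+e*.026*X;u,v=proj('scene',P);k=512/800
    U,V=(u+.5)/k-.5,(v+.5)/k-.5;i,j=int(round(V)),int(round(U));w=np.clip(gray[i-9:i+10,j-9:j+10].max()*.6-gray[i-9:i+10,j-9:j+10],0,None)
    cy,cx=N.center_of_mass(w);uu,vv=(j-9+cx+.5)*k-.5,(i-9+cy+.5)*k-.5
    D=atz('scene',uu,vv,.064)-P;print('mark bias seat-frame x,y mm',D@X*1e3,D@Y*1e3)
z=np.load('/tmp/scene.npz');A,d=z['p'],z['d'];t=get_state()['tcp_pos']
P=[];
for v in range(140,180):
  for u in range(200,245):
    if d[v,u]>0:
      q=atd('scene',u,v,d[v,u]); r=q-t
      if np.hypot(*r[:2])<.026 and .083<q[2]<.0935:P.append([u,v,r@X*1e3,r@Y*1e3,q[2]*1e3,A[v,u].mean()])
P=np.array(P)
for v in np.unique(P[:,1]):
    q=P[P[:,1]==v];print(int(v),int(q[0,0]),int(q[-1,0]),len(q),q[[0,-1],2:5].round(1).tolist(),q[:,5].astype(int))
```

```text
mark bias seat-frame x,y mm -1.4814338754775813 1.4087449199772417
mark bias seat-frame x,y mm 9.639330567857765 -1.1323267963260992
154 230 230 1 [[-14.5, 16.8, 89.3], [-14.5, 16.8, 89.3]] [115]
155 230 230 1 [[-11.2, 18.3, 90.4], [-11.2, 18.3, 90.4]] [90]
156 213 230 3 [[5.7, -15.0, 91.9], [-10.0, 18.7, 88.3]] [66 59 90]
157 213 230 3 [[6.1, -15.1, 88.7], [-6.3, 20.4, 90.2]] [64 58 91]
158 213 230 3 [[8.0, -14.3, 87.8], [-2.9, 21.9, 91.4]] [73 58 86]
159 214 230 7 [[13.0, -9.2, 92.7], [-0.8, 22.7, 90.8]] [57 48 52 38 45 78 73]
160 214 230 12 [[13.7, -9.1, 90.1], [2.3, 24.1, 91.6]] [57 58 58 62 47 47 92 54 80 71 90 96]
161 214 229 16 [[15.0, -8.7, 88.2], [5.2, 22.9, 91.1]] [74 55 57 59 57 59 58 59 65 64 93 91 91 94 85 90]
162 215 228 13 [[17.5, -5.1, 89.4], [7.0, 21.2, 88.8]] [47 52 56 57 58 57 92 93 90 90 89 86 63]
163 216 227 12 [[17.4, -3.0, 86.6], [8.3, 19.2, 85.9]] [50 50 55 55 53 87 88 86 86 87 62 52]
164 218 225 8 [[18.7, 2.4, 87.4], [14.5, 17.4, 89.3]] [54 60 52 65 61 67 63 62]
```

drive_tool(deltas=[[[255,0.0017,0.0003,0.001,0,0,0],[255,0.0017,0.0003,0.004,0,0,0],[255,0.0017,0.0003,0.006,0,0,0],[255,0.0017,0.0003,0.008,0,0,0],[255,0.0017,0.0003,0.01,0,0,0],[255,0.0017,0.0003,0.0115,0,0,0],[255,0.0017,0.0003,0.0115,0,0,0]]])

```text
clock: 6.42
tcp_pos: [0.5467, -0.0337, 0.0792]
orientation: [-0.0, -0.621, 0.784, -0.0]
wrist_force: [0.6, 0.4, -0.1]
finger_gap: 0.009
grip_force: 41.1
```

The pin is past the skin with no contact force, so I'll continue down.

drive_tool(deltas=[[[255,0,0,0.003,0,0,0],[255,0,0,0.006,0,0,0],[255,0,0,0.009,0,0,0],[255,0,0,0.0105,0,0,0],[255,0,0,0.0105,0,0,0]]])

```text
clock: 7.05
tcp_pos: [0.5467, -0.0337, 0.0692]
orientation: [-0.0, -0.621, 0.784, -0.0]
wrist_force: [-1.0, 1.0, 1.5]
finger_gap: 0.0091
grip_force: 41.6
```

drive_tool(deltas=[[[255,0,0,0.0007,0,0,0],[255,0,0,0.0013,0,0,0],[255,0,0,0.0013,0,0,0]]])

```text
clock: 7.42
tcp_pos: [0.5468, -0.0337, 0.0689]
orientation: [0.0, -0.621, 0.783, -0.001]
wrist_force: [-3.5, 1.5, 10.1]
finger_gap: 0.0092
grip_force: 42.7
```

Seated, with contact at about 10 N. Now I'll turn 90° clockwise about the fastener axis, easing the push.

drive_tool(deltas=[[[255,0,0.0003,-0.0004,0,0,10],[255,-0.0001,0.0006,-0.0004,0,0,20],[255,-0.0002,0.0008,-0.0004,0,0,30],[255,-0.0004,0.0011,-0.0004,0,0,40],[255,-0.0006,0.0013,-0.0004,0,0,50],[255,-0.0008,0.0015,-0.0004,0,0,60],[255,-0.0011,0.0016,-0.0004,0,0,70],[255,-0.0014,0.0017,-0.0004,0,0,80],[255,-0.0017,0.0017,-0.0004,0,0,90],[255,-0.0017,0.0017,-0.0004,0,0,90],[255,-0.0017,0.0017,-0.0004,0,0,90]]])

```text
clock: 8.8
tcp_pos: [0.5471, -0.0321, 0.069]
orientation: [0.002, 0.113, 0.994, -0.001]
wrist_force: [1.2, -0.2, 6.1]
finger_gap: 0.0093
grip_force: 41.9
```

```bash
python3 -c "
from h import *
plan(.5473,-.0317,.0688,76.85);print(get_state()['ft_torque'])"
```

```text
d [-0.0001  0.0004  0.0002] rot [-0.03  0.23  0.2 ]
down in tool [4.e-03 6.e-04 1.e+00] tcp [ 0.5471 -0.0321  0.069 ] F [ 1.23 -0.24  6.09] gap 0.009251763414585779 grip 41.91355347633362 t 8.8 q [-0.2   0.36 -0.3   0.9  -0.    0.02]
[-0.22631609 -0.36943746  0.03274898]
```

drive_tool(deltas=[[[140,0,0,0,0,0,0],[120,0,0,0,0,0,0],[120,0,0,0,0,0,0],[120,0,0,0,0,0,0],[120,0,0,-0.02,0,0,0],[120,0,0,-0.06,0,0,0],[120,0,0,-0.1,0,0,0],[120,0,0,-0.12,0,0,0],[255,0,0,-0.12,0,0,0]]])

```text
clock: 9.93
tcp_pos: [0.5467, -0.0318, 0.1897]
orientation: [0.002, 0.114, 0.993, -0.0]
wrist_force: [0.5, 0.7, -0.4]
finger_gap: 0.0284
grip_force: 0.0
```

```bash
python3 -c "
from h import *
plan(.5027,-.2226,.10,76.85)"
```

```text
d [-0.0002 -0.1958  0.0898] rot [-0.02  0.25  0.  ]
down in tool [4.3e-03 4.0e-04 1.0e+00] tcp [ 0.5467 -0.0318  0.1897] F [ 0.51  0.66 -0.41] gap 0.028381076068348166 grip 0.0 t 9.925 q [-0.2   0.27 -0.11  1.18 -0.    0.03]
```

Move above the press point with the fingers shut, and check the lock from there.

drive_tool(deltas=[[[255,0,-0.05,0,0,0.2,0],[255,0,-0.1,0,0,0.2,0],[255,0,-0.15,0.02,0,0.2,0],[255,0,-0.19,0.06,0,0.2,0],[255,0,-0.1958,0.09,0,0.2,0],[255,0,-0.1958,0.09,0,0.2,0],[255,0,-0.1958,0.09,0,0.2,0]]])

```text
clock: 10.8
tcp_pos: [0.501, -0.2218, 0.0983]
orientation: [-0.002, 0.114, 0.993, 0.0]
wrist_force: [-0.5, -0.3, -0.1]
finger_gap: 0.0004
grip_force: 0.0
```

Run:
```python
from h import *
plan(.5027,-.2226,.075,76.85)
p,d=snap('top');q,e=snap('scene')
f=lambda im:np.clip(cv2.resize(im[:,:,::-1],(400,400),interpolation=cv2.INTER_CUBIC)*1.4,0,255).astype(np.uint8)
cv2.imwrite('pics/lock.png',np.hstack([f(p[200:240,273:313]),f(q[143:183,200:240])]))
W=np.array([atd('top',u,v,d[v,u]) for v in range(205,236) for u in range(278,308) if 0<d[v,u]])
w=W[(W[:,2]>.082)&(W[:,2]<.095)];m=w.mean(0);E,V=np.linalg.eigh(np.cov(w[:,:2].T));print(len(w),m,E**.5*12**.5,np.degrees(np.arctan2(V[1,1],V[0,1])))
```

```text
d [-0.0019 -0.0004  0.0233] rot [-0.01 -0.19  0.02]
down in tool [-3.2e-03  2.0e-04  1.0e+00] tcp [ 0.501  -0.2218  0.0983] F [-0.45 -0.26 -0.09] gap 0.00035766598265245687 grip 0.0 t 10.8 q [-0.56  0.34 -0.25  0.98 -0.   -0.33]
74 [ 0.54886881 -0.02996731  0.0867145 ] [0.01016332 0.03407145] 167.965753406874
```

View pics/lock.png

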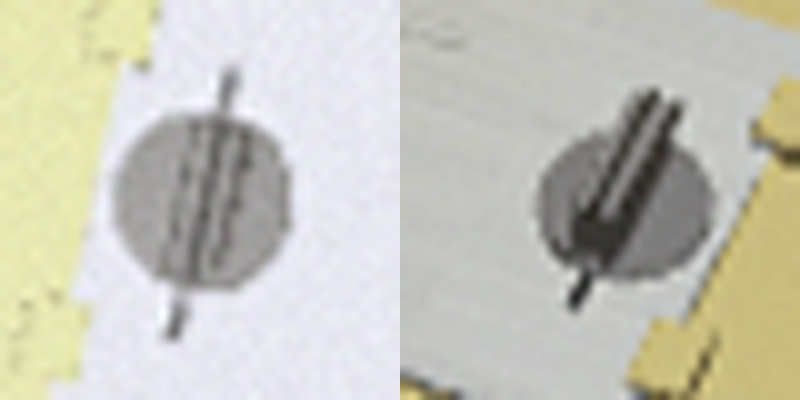

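The wing lies along the line through both marks ((230,85) and (175,320) in the crop) at 168° against 166.9°, and its top is at 0.0867 m, so it is seated and locked. Now I'll press.

drive_tool(deltas=[[[255,-0.0015,-0.0004,0.01,0,-0.2,0],[255,-0.0015,-0.0004,0.02,0,-0.2,0],[255,-0.0015,-0.0004,0.025,0,-0.2,0],[255,-0.0015,-0.0004,0.028,0,-0.2,0],[255,-0.0015,-0.0004,0.031,0,-0.2,0],[255,-0.0015,-0.0004,0.033,0,-0.2,0],[255,-0.0015,-0.0004,0.033,0,-0.2,0],[255,-0.0015,-0.0004,0.033,0,-0.2,0]]])

```text
clock: 11.9
tcp_pos: [0.502, -0.223, 0.0658]
orientation: [0.0, 0.115, 0.993, -0.0]
wrist_force: [-2.5, 0.5, 6.7]
finger_gap: -0.0001
grip_force: 3.6
```

drive_tool(deltas=[[[255,0,0,0.001,0,0,0],[255,0,0,0.002,0,0,0],[255,0,0,0.0025,0,0,0],[255,0,0,0.0025,0,0,0]]])

```text
clock: 12.4
tcp_pos: [0.5019, -0.223, 0.064]
orientation: [0.0, 0.115, 0.993, -0.001]
wrist_force: [-5.0, 2.8, 12.0]
finger_gap: 0.0001
grip_force: 6.0
```

drive_tool(deltas=[[[255,0,0,0.0005,0,0,0],[255,0,0,0.001,0,0,0],[255,0,0,0.001,0,0,0],[255,0,0,0.001,0,0,0]]])

```text
clock: 12.9
tcp_pos: [0.502, -0.223, 0.0639]
orientation: [0.001, 0.115, 0.993, -0.001]
wrist_force: [-7.0, 3.5, 18.2]
finger_gap: -0.0002
grip_force: 9.2
```

Run:
```python
from h import *
q,e=snap('scene')
plan(.5027,-.2226,.064,76.85)
# cover height near screw end vs frame skin, by scene depth, away from the arm
g=np.radians(-13.15);X=np.array([np.cos(g),np.sin(g),0]);Y=np.array([-X[1],X[0],0]);c=np.array([.5473,-.0317,0])
for nm,P in(('cover free end',c+.03*X-.205*Y+[0,0,.064]),('cover mid',c+.045*X-.1*Y+[0,0,.064]),('frame beside',c+.08*X-.205*Y+[0,0,.06])):
    u,v=proj('scene',P).round().astype(int);H=[atd('scene',a,b,e[b,a])[2] for b in range(v-2,v+3) for a in range(u-2,u+3)];print(nm,u,v,np.median(H).round(4))
cv2.imwrite('pics/press.png',cv2.resize(q[80:230,80:280,::-1],(800,600),interpolation=cv2.INTER_CUBIC))
```

```text
d [-0.0006  0.0006 -0.0001] rot [-0.07  0.08 -0.02]
down in tool [0.0014 0.0012 1.    ] tcp [ 0.502  -0.223   0.0639] F [-6.19  3.3  18.8 ] gap -0.0002223362013509606 grip 9.193659223092254 t 12.95 q [-0.56  0.37 -0.3   0.9  -0.   -0.33]
cover free end 135 148 0.0641
cover mid 173 166 0.0643
frame beside 125 165 0.0603
```

View pics/press.png

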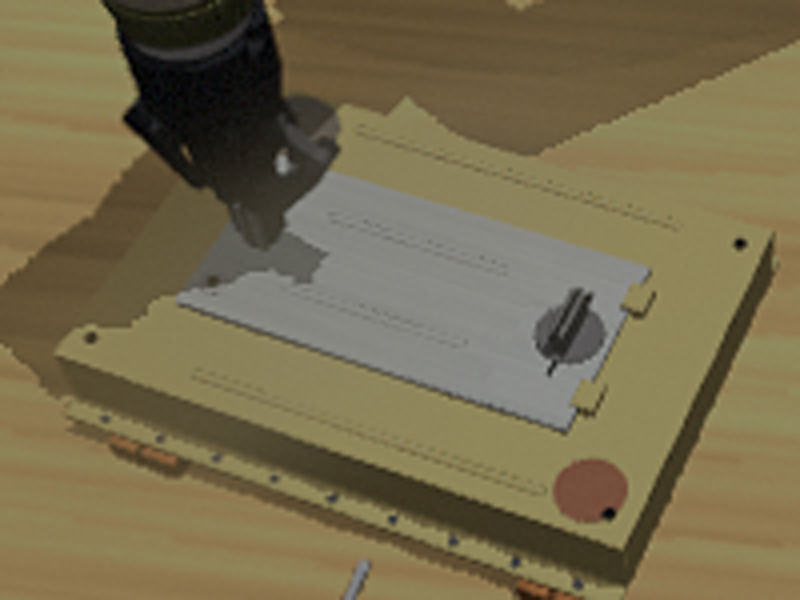

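The fingertips press at (262,245) and the fastener is locked at (570,330). The cover is flat: its free end is at 64.1 mm, the frame at 60.3 mm, with about 18 N of push. Handing in.

```bash
python3 -c "
from h import *
print(hand_in())"
```

```text
the job is handed in; nothing more can be done
None
```

The fastener is seated, turned to the lock marks (within about 1° by camera) and released, and the cover's free end is held flat with about 18 N; I handed the job in at about 13 s on the robot's clock.

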